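Tip the crumb grid out of the drained fryer and hold it to drip

TASK

The fryer tank that has no basket in it has been drained: take its wire crumb grid out for washing. Lift the grid by its upright handle, tip it handle end up so that this end clears the front lip and the other end then slides out from under the heater shield, bring it up through the tank opening at a slant and finish still holding it steady, wholly clear above the tank rim and over the tank it came from, so that it drips back in. Do not put it down, and leave the basket in the other tank and the tongs, shaker and sauce bottle where they are.

Things in the scene. Friction and masses are not known exactly. Their poses are not given: they have to be found in the camera images.
- fryer: Fixed steel twin-tank fryer, x -185..185, y -250..200 (front; taps to 265), 265 mm high. Origin on the counter under the middle of the tanks, z up, x across the two tanks. Rim at z 165. Tank wells: 146 wide (x, centred on -83 and +83), y -158..158, floor z 35, ledges for the grid along both long walls, 14 wide, top z 75. Heater housing over both tanks: y -250..-92, from the rim to z 265.
- tank_a (a point): Centre, at rim height, of the open part of the fryer's -x tank: fryer frame (-83, 28, 165 mm), axes as the fryer's. In both tanks a heater shield plate hangs across the tank in front of the housing, fryer y -92..-88, lower edge z 112 (37 above the ledges); at the front wall a splash lip (y 144..158, z 159..165) turns inward. So the open part is 232 mm long, y -88..144; below, the well is 316 long.
- tank_b (a point): The same point of the tank at the fryer's +x side: fryer frame (+83, 28, 165 mm), axes as the fryer's.
- grid: Loose rigid steel wire grid, 130 (x) x 300 (y) x 6 mm, 0.4 kg, level on the ledges of either tank, 8 mm play all round, its -y end 65 mm under the shield. Origin: centre of its underside; z up, y to its handle end (fryer front). Fixed upright loop handle of 10 mm rod on the centre line: posts at y 65 and 135, level top bar between. Hung freely by it, it tips 35 to 40 deg, handle end up.
- grid_handle (a point): Middle of the handle's top bar, on the rod's axis: grid frame (0, +100, +106 mm); with the grid in place it is 16 mm above the rim. Axes as the grid's.
- grid_nose (a point): Middle of the grid's handle end, underside: grid frame (0, +150, 0). Axes as the grid's.
- grid_tail (a point): Middle of the grid's other end, underside, tucked under the shield at the start: grid frame (0, -150, 0). Axes as the grid's.
- basket: Bystander: wire frying basket 130 x 210 x 95 mm, loose, standing in the other tank; origin at its underside, 28 mm towards -y from its middle; its black-gripped handle slopes up along +y, to 295 mm from the origin and 160 mm above its underside.
- tongs: Bystander: steel tongs, 260 mm long, 25 mm high, lying on the counter; origin at the middle, y along them towards the tips.
- shaker: Bystander: steel shaker with domed top, 72 mm across, 117 mm high, standing on the counter; origin under its centre.
- sauce: Bystander: yellow squeeze bottle, 56 mm across, 170 mm high, standing on the counter; origin under its centre.

How it is judged:
On the way:
1. the held grid is through the opening at a slant: handle end above the rim, other end still below it (contact force between the fingers and grid above 1 N and angle between grid's own z axis and vertical above 0.2 rad and z of grid_nose in the frame of fryer above 0.165 m and z of grid_tail in the frame of fryer below 0.165 m), for 0.1 s.
At the end, for the whole second after the job is handed in: The grid is held in the fingers, at rest, both its ends at least 15 mm above the tank rim, touching neither fryer nor basket, its centre over the opening of the tank it came from (within 60 mm across, 125 mm along, of the opening's centre) (contact force between the fingers and grid above 1 N and z of each of grid_nose, grid_tail in the frame of fryer above 0.18 m and contact force between grid and fryer below 0.2 N and contact force between grid and basket below 0.2 N and linear speed of grid below 0.03 m/s and angular speed of grid below 0.2 rad/s and ((x of grid in the frame of tank_a between -0.06 and 0.06 m and y of grid in the frame of tank_a between -0.125 and 0.125 m and x of basket in the frame of tank_b between -0.06 and 0.06 m) or (x of grid in the frame of tank_b between -0.06 and 0.06 m and y of grid in the frame of tank_b between -0.125 and 0.125 m and x of basket in the frame of tank_a between -0.06 and 0.06 m))); the arm keeps its last pose, push and grip.
It fails at once if moving the basket more than 30 mm (distance of basket from where it was at the start of the episode above 0.03 m).
It fails at once if moving the tongs more than 40 mm (distance of tongs from where it was at the start of the episode above 0.04 m).
It fails at once if moving the shaker more than 40 mm (distance of shaker from where it was at the start of the episode above 0.04 m).
It fails at once if moving the sauce bottle more than 40 mm (distance of sauce from where it was at the start of the episode above 0.04 m).
It also fails if it takes over 38 s, if anything falls off the work surface, if the arm or the gripper's body presses on something with over 40 N, if the wrist force passes 120 N, or if a joint passes its speed limit or range.

ROBOT

A 6-joint arm with a two-finger parallel gripper is mounted at the origin on the work surface. World frame = base frame: x ahead of the robot, y to its left, z up, the work surface at z = 0. Lengths are in m, angles in rad, forces in N, time in s.
With the tool pointing down it reaches from about 0.225 to 0.875 m from the base axis. Payload 3.4 kg.
Tool frame: the origin (TCP) lies midway between the tips of the shut fingers; the grasp point (between the pads) lies 19 mm behind it; z points along the fingers, y is the direction in which the jaws open and shut (so a half turn about z gives the same grasp; the last joint's range is limited). The gripper opens to 85 mm and grips with 20 to 120 N. Pads are 22 mm wide; open, the fingers measure 114 mm over their backs; the gripper's body (76 mm by 85 mm) begins 54 mm behind the grasp point. The pads swing forward as they close: fully open they stand 13 mm farther back than shut.
Start: joints at [1.125, 0.276, 1.505, -0, 1.361, -0.121], TCP at [0.184, 0.545, 0.231] pointing down, gripper open.
Joint ranges: [-2.89, 2.89], [-0.75, 2.08], [0.22, 2.7], [-1.18, 4.32], [0.11, 2.71], [-2.7, 2.7]. Speed limits (rad/s): [2.57, 2.57, 3.14, 3.14, 3.14, 3.14].

INTERFACE

Orientations are given as a unit quaternion [x, y, z, w].
In Python, from cell import manip gives the robot as it stands.
- The arm moves only by the tool move_arm, never from a script. Its argument "motion" is a list that holds one entry, the list of rows, each a list of 7 numbers: the gripper's target within -1 to 1 (fully open at 1, half-way at 0, shut at -1), then the shift along the tool's x, y, z in m, then the turn, a rotation vector about the tool's x, y, z in degrees. A call has 1 to 20 rows; each row shifts and turns the pose as measured when the row begins, along the tool's axes as they then stand; what a row does not reach is not made up. A row lasts 1/8 s, in which the tool goes at most 62.5 mm and 10.7 degrees, less where a joint would pass 70% of its speed; a pose out of reach is approached as far as the arm can. A call with a gripper value outside its range is refused whole. The fingers move at their own pace and stop on an object; "newtons" is the grip in N (left out, the last holds). Time passes only in rows, so rows that do not move let the fingers close. It gives the time, the measured TCP pose, the force and the opening at its end, in the units of the state.
- manip.get_obs(): the state, without advancing time (a new reading comes with each control period).
- manip.grab_frame(name): name is "scene" or "top"; returns a dict with "img" (480x640x3 uint8, blue, green, red), "fx", "fy", "cx", "cy" (pixels), "position" and "attitude" of the camera in the world. Camera axes: x right, y down, z forward; pixel columns grow to the right and rows downward; lengths in m; the calibration is good to about 2 mm. A picture is of the moment at which its call begins. There is no depth.
- manip.job_done(): hands the job in, once; it reports no verdict.
The state is a dict: "time_s": time; "joint_pos": joint angles; "joint_vel": joint speeds; "tau": joint torques, N m; "position": TCP position; "ee_rot": TCP orientation; "wrist_force": force on the tool from outside, world axes, zero at the start; "wrist_torque": the same for the moment, N m; "opening": opening from 0.0 (shut) to 1.0 (fully open).
Only numpy, scipy, OpenCV 4.12 (cv2) and the standard library are available. Lean on these libraries where they do the work, as an engineer would, in place of code of your own. Each camera call takes 0.05 s, during which the arm holds its last target.

## Working session

There is one attempt and no reset: what is moved stays moved. The work goes in short steps, Python scripts to look and compute and a tool call to move; the robot and the scene stay as the last step left them, time stands still between calls to the robot, and variables do not carry over. Pictures are saved under pics/ and viewed, and the job is handed in when it is done.

Besides the shell and the picture viewer there is one more tool, called after "Request:" as name(argument=value, ...), one argument or row to a line, values as JSON. move_arm: Moves the arm, as the interface text tells. Its arguments: {"type":"object","properties":{"motion":{"type":"array"},"newtons":{"type":"number"}},"required":["motion"]}

```bash
mkdir -p pics; ls; python3 - <<'E'
from cell import manip
import cv2
o=manip.get_obs()
print({k:o[k] for k in('time_s','position','ee_rot','opening')})
for n in('scene','top'):
    f=manip.grab_frame(n); cv2.imwrite(f'pics/{n}0.png',f['img']); print(n,{k:f[k] for k in f if k!='img'})
E
```

```text
pics
{'time_s': 0.0, 'position': array([0.18326679, 0.54444598, 0.23041834]), 'ee_rot': array([ 1.61696606e-01,  9.86840070e-01, -9.04913398e-04, -2.54387224e-04]), 'opening': 0.9971837695979109}
scene {'fx': 533.9531827340331, 'fy': 533.9531827340331, 'cx': 318.2315639593701, 'cy': 242.88459677304527, 'position': array([1.2482231 , 0.01301407, 1.33339344]), 'attitude': array([ 0.6574904 ,  0.7045985 , -0.19563669, -0.18158637])}
top {'fx': 483.31116715152126, 'fy': 483.31116715152126, 'cx': 323.4116857268977, 'cy': 237.3410501687208, 'position': array([ 0.31751655, -0.03162863,  1.25106935]), 'attitude': array([-0.69601769,  0.71316737, -0.06263269,  0.05503475])}
```

View pics/scene0.png

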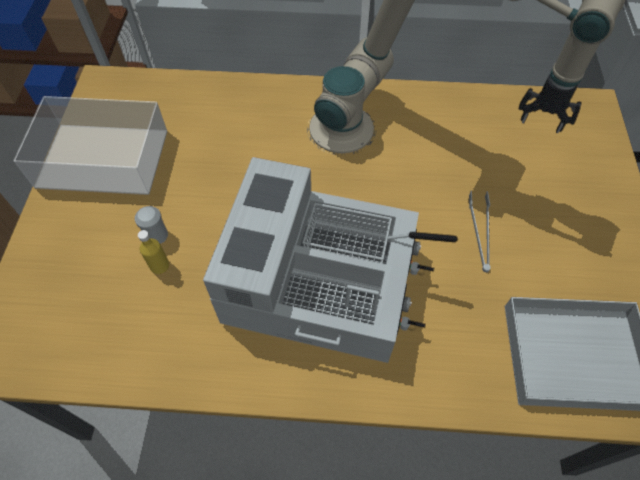

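View pics/top0.png

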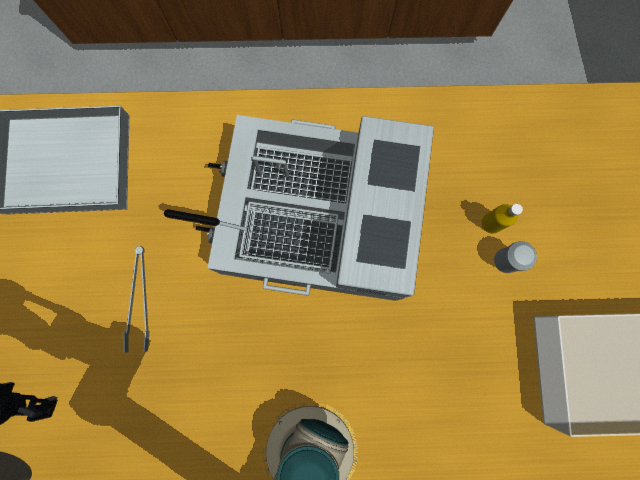

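Both views show the fryer with its front towards world +y. The basket is in the near tank and the grid is in the far tank, with its handle bar around (252..288,160) in the top view. I'll enlarge to get the handle pixels.

```bash
python3 - <<'E'
import cv2,numpy as np
a=cv2.imread('pics/top0.png')[105:215,205:365]; cv2.imwrite('pics/topz.png',cv2.resize(a,None,fx=5,fy=5,interpolation=cv2.INTER_CUBIC))
b=cv2.imread('pics/scene0.png')[255:355,265:425]; cv2.imwrite('pics/scenez.png',cv2.resize(b,None,fx=5,fy=5,interpolation=cv2.INTER_CUBIC))
E
```

```text
(no output)
```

View pics/topz.png

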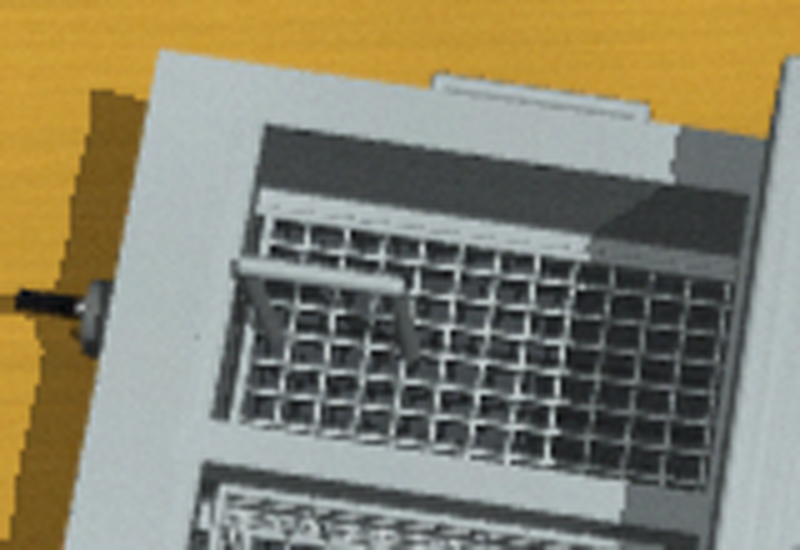

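View pics/scenez.png

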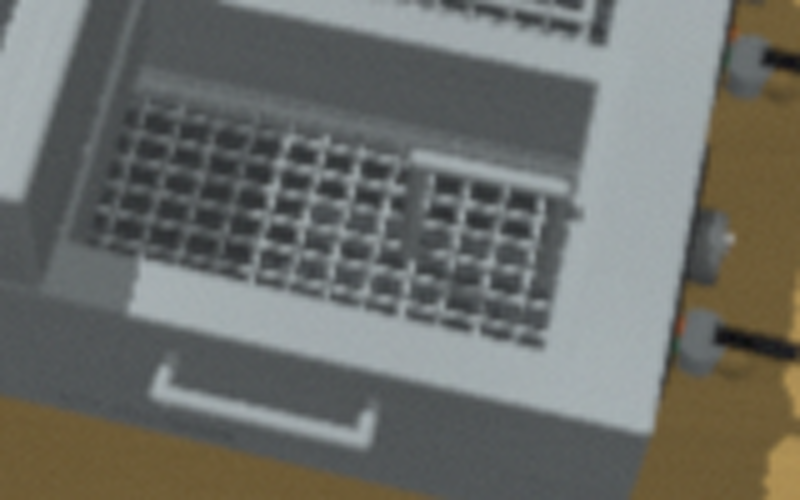

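The handle bar runs from zoom pixels (237,268) to (406,286) in the top view and from (413,155) to (570,187) in the scene view. The opening corners can also be seen.

```bash
cat > h.py <<'E'
import numpy as np
from scipy.spatial.transform import Rotation as R
C={'scene':((533.953,533.953,318.23,242.885),[1.2482231,.01301407,1.33339344],[0.6574904,0.7045985,-0.19563669,-0.18158637]),
'top':((483.311,483.311,323.412,237.341),[.31751655,-.03162863,1.25106935],[-0.69601769,0.71316737,-0.06263269,0.05503475])}
def ray(n,uv):
    k,p,q=C[n]; d=R.from_quat(q).apply([(uv[0]-k[2])/k[0],(uv[1]-k[3])/k[1],1]); return np.array(p),d
def plane(n,uv,z):
    p,d=ray(n,uv); return p+d*(z-p[2])/d[2]
def tri(a,b):
    p,d=ray('top',a);q,e=ray('scene',b)
    s=np.linalg.lstsq(np.c_[d,-e],q-p,rcond=None)[0]; A=p+d*s[0];B=q+e*s[1]; return (A+B)/2,np.linalg.norm(A-B)
def proj(n,X):
    k,p,q=C[n]; c=R.from_quat(q).inv().apply(np.array(X)-p); return k[0]*c[0]/c[2]+k[2],k[1]*c[1]/c[2]+k[3]
E
python3 - <<'E'
from h import *
np.set_printoptions(precision=4,suppress=True)
T=lambda u,v:(205+(u+.5)/5-.5,105+(v+.5)/5-.5)
S=lambda u,v:(265+(u+.5)/5-.5,255+(v+.5)/5-.5)
print('bar front',plane('top',T(235,267),.181),plane('scene',S(572,187),.181),tri(T(235,267),S(572,187)))
print('bar back',plane('top',T(408,286),.181),plane('scene',S(413,155),.181),tri(T(408,286),S(413,155)))
for nm,p in [('FFcorner',plane('top',T(161,50),.165)),('FFcorner s',plane('scene',S(653,432),.165)),('open ff',plane('top',T(265,125),.165)),('open fn',plane('top',T(212,420),.165)),('open fn s',plane('scene',S(598,83),.165)),('ff s',plane('scene',S(550,347),.165))]: print(nm,p)
for uv in [(237,116),(209,269)]: print(plane('top',uv,.165))
E
```

```text
bar front [0.6867 0.1155 0.181 ] [0.6849 0.1175 0.181 ] (array([0.686 , 0.1163, 0.183 ]), np.float64(0.002100138970242692))
bar back [0.6758 0.0359 0.181 ] [0.6732 0.0411 0.181 ] (array([0.6748, 0.0384, 0.1838]), np.float64(0.005372091844754777))
FFcorner [0.8006 0.1527 0.165 ]
FFcorner s [0.7992 0.1574 0.165 ]
open ff [0.7619 0.1035 0.165 ]
open fn [0.6186 0.1283 0.165 ]
open fn s [0.6193 0.1311 0.165 ]
ff s [0.7606 0.1096 0.165 ]
[0.797  0.1522 0.165 ]
[0.4339 0.2135 0.165 ]
```

Request:
move_arm(
  motion=[
    [[1,0,0,-0.02,0,0,10.1],[1,0,0,-0.02,0,0,10.1],[1,0,0,-0.02,0,0,10.1],[1,0,0,-0.02,0,0,10.1],[1,0,0,-0.02,0,0,10.1],[1,0,0,-0.02,0,0,10.1],[1,0,0,-0.02,0,0,10.1],[1,0,0,-0.02,0,0,10.1]],
  ],
)

```text
time_s: 1.1
position: [0.1824, 0.5426, 0.3886]
ee_rot: [0.778, 0.629, -0.007, 0.004]
wrist_force: [-0.9, -0.2, 0.0]
opening: 1.002
```

```bash
cat >> h.py <<'E'
a=np.radians(-9.6)
XF=np.array([np.cos(a),np.sin(a),0]);YF=np.array([-np.sin(a),np.cos(a),0]);Z=np.array([0,0,1.])
def target(deg):  # tool attitude, deg>0: nose-up sense
    base=np.c_[YF,XF,-Z]; return R.from_matrix(base)*R.from_rotvec([0,np.radians(deg),0])
def need(o,P,deg,grasp=True):
    r=R.from_quat(o['ee_rot']); t=target(deg)
    tcp=np.array(P)+(0.019*t.apply([0,0,1]) if grasp else 0)
    return r.inv().apply(tcp-o['position']), np.degrees((r.inv()*t).as_rotvec()), tcp
# fryer frame origin: opening front mid = (83,144)
O=np.array([.690,.1165,0])-.083*XF-.144*YF
def fr(P): d=np.array(P)-O; return np.array([d@XF,d@YF,d[2]])*1000
E
python3 - <<'E'
from h import *
from cell import manip
np.set_printoptions(precision=4,suppress=True)
o=manip.get_obs()
print(o['joint_pos'],O,fr([.6805,.0774,.181]))
print(need(o,[.6805,.0774,.301],0))
E
```

```text
[1.125  0.2386 1.1793 0.     1.7401 1.3361] [ 0.5841 -0.0116  0.    ] [ 80.1537 103.8633 181.    ]
(array([-0.3488,  0.5849,  0.11  ]), array([-0.24  ,  0.9095, -2.4952]), array([0.6805, 0.0774, 0.282 ]))
```

Request:
move_arm(
  motion=[
    [[1,-0.029,0.0487,0,0,0,-0.2],[1,-0.029,0.0487,0,0,0,-0.2],[1,-0.029,0.0487,0,0,0,-0.2],[1,-0.029,0.0487,0,0,0,-0.2],[1,-0.029,0.0487,0,0,0,-0.2],[1,-0.029,0.0487,0,0,0,-0.2],[1,-0.029,0.0487,0,0,0,-0.2],[1,-0.029,0.0487,0,0,0,-0.2],[1,-0.029,0.0487,0,0,0,-0.2],[1,-0.029,0.0487,0,0,0,-0.2],[1,-0.029,0.0487,0,0,0,-0.2],[1,-0.029,0.0487,0,0,0,-0.2],[1,0,0,0,0,-10,0],[1,0,0,0,0,-10,0]],
  ],
)

```text
time_s: 2.85
position: [0.7066, 0.0691, 0.3837]
ee_rot: [0.753, 0.631, -0.147, 0.115]
wrist_force: [0.6, -0.7, -0.5]
opening: 0.999
```

```bash
python3 - <<'E'
from h import *
from cell import manip
np.set_printoptions(precision=4,suppress=True)
o=manip.get_obs()
print(o['joint_pos'],o['position'])
print(need(o,[.6805,.0774,.231],-20))
print(need(o,[.6805,.0774,.181],-20))
E
```

```text
[ 0.1746  0.5617  0.7417 -0.3764  1.9574  0.2269] [0.7066 0.0691 0.3837]
(array([ 0.0599, -0.0252,  0.16  ]), array([-0.796 ,  1.4935, -0.2743]), array([0.6794, 0.071 , 0.2131]))
(array([ 0.0782, -0.0246,  0.2065]), array([-0.796 ,  1.4935, -0.2743]), array([0.6794, 0.071 , 0.1631]))
```

Request:
move_arm(
  motion=[
    [[1,0.012,-0.005,0.032,0,0.3,0],[1,0.012,-0.005,0.032,0,0.3,0],[1,0.012,-0.005,0.032,0,0.3,0],[1,0.012,-0.005,0.032,0,0.3,0],[1,0.012,-0.005,0.032,0,0.3,0],[1,0,0,0,0,0,0]],
  ],
)

```text
time_s: 3.6
position: [0.6784, 0.0767, 0.1999]
ee_rot: [0.752, 0.635, -0.141, 0.104]
wrist_force: [0.5, -0.1, 0.5]
opening: 0.999
```

```bash
python3 - <<'E'
from h import *
from cell import manip
import cv2
np.set_printoptions(precision=4,suppress=True)
o=manip.get_obs()
print(o['position'])
print(need(o,[.6805,.0774,.181],-20))
for n,y,x in(('top',105,205),('scene',215,265)):
    f=manip.grab_frame(n)['img'][y:y+110,x:x+160]; cv2.imwrite(f'pics/{n}1.png',cv2.resize(f,None,fx=5,fy=5,interpolation=cv2.INTER_CUBIC))
E
```

```text
[0.6784 0.0767 0.1999]
(array([0.0076, 0.0028, 0.0363]), array([-1.2693,  0.147 ,  0.2032]), array([0.6794, 0.071 , 0.1631]))
```

View pics/top1.png

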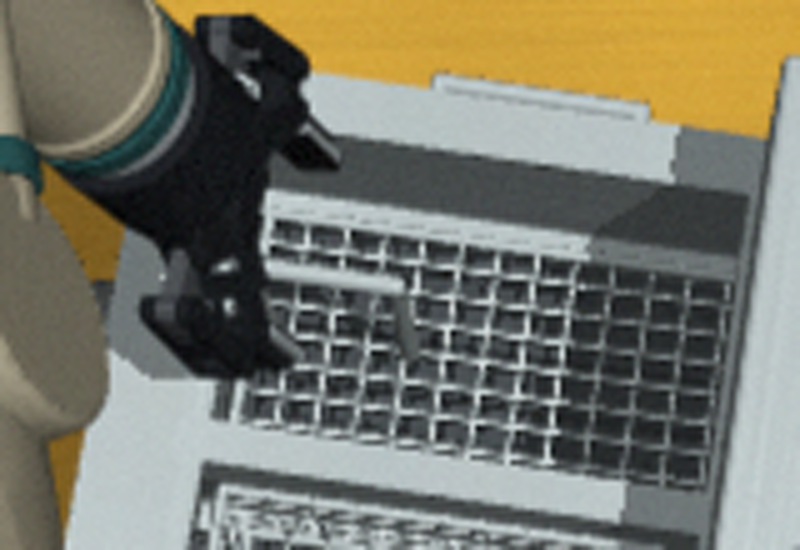

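View pics/scene1.png

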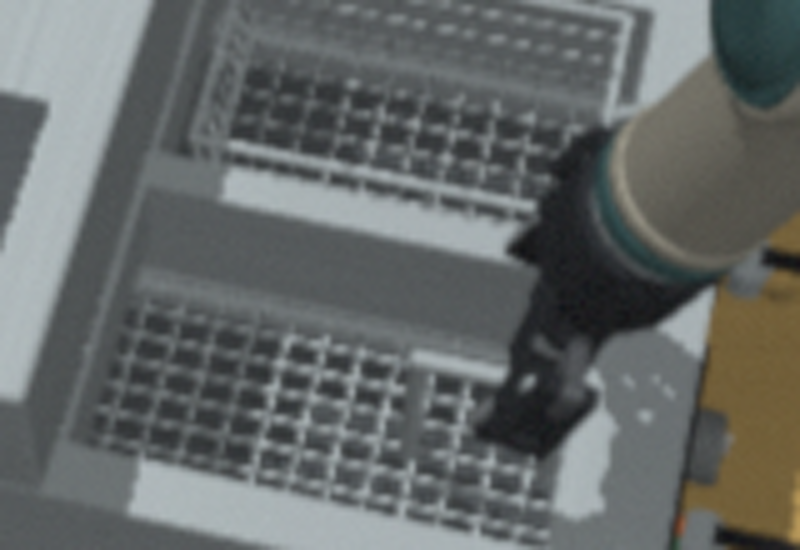

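Top view: the fingertips, around (335,165) and (295,355) in the zoomed picture, straddle the bar at about v=276. That fits once parallax is allowed for. Going down and gripping.

Request:
move_arm(
  motion=[
    [[1,0.0025,0.001,0.012,-0.4,0,0],[1,0.0025,0.001,0.012,-0.4,0,0],[1,0.0025,0.001,0.012,-0.4,0,0],[1,0,0,0,0,0,0],[-1,0,0,0,0,0,0],[-1,0,0,0,0,0,0],[-1,0,0,0,0,0,0],[-1,0,0,0,0,0,0],[-1,0,0,0,0,0,0],[-1,0,0,0,0,0,0]],
  ],
  newtons=60,
)

```text
time_s: 4.95
position: [0.6855, 0.071, 0.1698]
ee_rot: [0.752, 0.636, -0.127, 0.117]
wrist_force: [-0.8, 0.5, 0.4]
opening: 0.089
```

```bash
python3 - <<'E'
from h import *
from cell import manip
np.set_printoptions(precision=4,suppress=True)
o=manip.get_obs()
print(o['position'],o['opening'],o['wrist_force'])
print(need(o,[.6805,.0774,.181],-20), fr(o['position']))
E
```

```text
[0.6855 0.071  0.1698] 0.08859784343636151 [-0.797   0.4776  0.3538]
(array([ 0.0013, -0.0061,  0.0066]), array([ 0.8158, -0.1021, -0.1575]), array([0.6794, 0.071 , 0.1631])) [ 86.1936  98.4067 169.8458]
```

```bash
python3 - <<'E'
from h import *
from cell import manip
import cv2
for n,y,x in(('top',105,205),('scene',225,265)):
    f=manip.grab_frame(n)['img'][y:y+110,x:x+160]; cv2.imwrite(f'pics/{n}2.png',cv2.resize(f,None,fx=5,fy=5,interpolation=cv2.INTER_CUBIC))
E
```

```text
(no output)
```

View pics/top2.png

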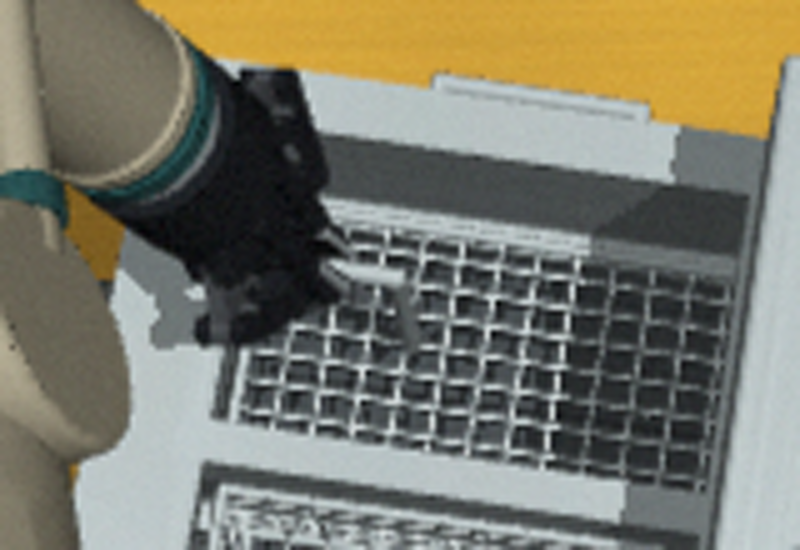

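View pics/scene2.png

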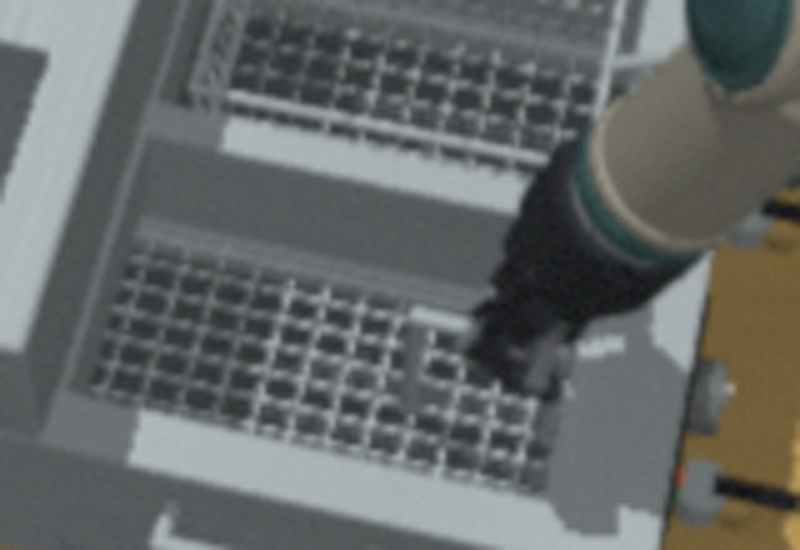

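```bash
python3 - <<'E'
from h import *
np.set_printoptions(precision=4,suppress=True)
T=lambda u,v:(205+(u+.5)/5-.5,105+(v+.5)/5-.5)
S=lambda u,v:(265+(u+.5)/5-.5,225+(v+.5)/5-.5)
p,e=tri(T(409,274),S(413,313)); print(p,e,fr(p),fr([.6748,.0385,.183]))
E
```

```text
[0.6799 0.0381 0.1856] 0.006145567246458996 [ 86.1165  65.0376 185.5713] [ 81.0208  64.5574 183.    ]
```

```bash
cat >> h.py <<'E'
D=0.013
def tcp(x,y,z,deg):
    t=target(deg); return O+(x*XF+y*YF+z*Z)/1000+D*t.apply([0,0,1]), t
def rows(o,way,wmm=None):
    p=o['position'];r=R.from_quat(o['ee_rot'])
    for w in way:
        q,t=tcp(*w); s=r.inv().apply(q-p); v=np.degrees((r.inv()*t).as_rotvec())
        print([-1]+[round(float(k),4) for k in s]+[round(float(k),1) for k in v]); p,r=q,t
def piv(tail_y,tail_z,th,x=86,off=-20):
    c,s=np.cos(np.radians(th)),np.sin(np.radians(th)); return (x,tail_y+250*c-106*s,tail_z+250*s+106*c,off+th)
E
python3 - <<'E'
from h import *
from cell import manip
o=manip.get_obs(); print(o['wrist_force'],o['joint_pos'].round(3))
rows(o,[piv(-146-th*.4,75+min(th,2)*1.,th) for th in (0,2,4,6,8,10,12,14,16,18,20)])
E
```

```text
[ 0.36539287  0.29300834 -0.33613047] [ 0.175  0.552  1.263 -0.334  1.441  0.405]
[-1, 0.0014, -0.0002, 0.0006, 0.8, -0.1, -0.2]
[-1, -0.0076, 0.0, -0.0084, -0.0, 2.0, -0.0]
[-1, -0.0069, -0.0, -0.0066, 0.0, 2.0, -0.0]
[-1, -0.0069, 0.0, -0.0066, 0.0, 2.0, -0.0]
[-1, -0.0069, -0.0, -0.0066, -0.0, 2.0, -0.0]
[-1, -0.0069, -0.0, -0.0067, 0.0, 2.0, 0.0]
[-1, -0.0069, 0.0, -0.0067, -0.0, 2.0, 0.0]
[-1, -0.0069, -0.0, -0.0067, 0.0, 2.0, 0.0]
[-1, -0.0069, -0.0, -0.0067, -0.0, 2.0, -0.0]
[-1, -0.0069, 0.0, -0.0068, 0.0, 2.0, 0.0]
[-1, -0.0069, -0.0, -0.0068, 0.0, 2.0, -0.0]
```

First five rows (about 8-10° of tip), with a firmer grip, then check.

Request:
move_arm(
  motion=[
    [[-1,0,0,0,0,0,0],[-1,-0.0076,0,-0.0084,0,2,0],[-1,-0.007,0,-0.0067,0,2,0],[-1,-0.007,0,-0.0067,0,2,0],[-1,-0.007,0,-0.0067,0,2,0],[-1,0,0,0,0,0,0]],
  ],
  newtons=90,
)

```text
time_s: 5.8
position: [0.6817, 0.0501, 0.2079]
ee_rot: [0.76, 0.642, -0.07, 0.069]
wrist_force: [-0.3, -0.6, -3.3]
opening: 0.08
```

```bash
python3 - <<'E'
from h import *
from cell import manip
import cv2
o=manip.get_obs(); print(o['position'],fr(o['position']),o['wrist_force'],o['wrist_torque'],o['opening'])
print(np.degrees((target(-20).inv()*R.from_quat(o['ee_rot'])).as_rotvec()))
for n,y,x in(('top',105,205),('scene',225,265)):
    f=manip.grab_frame(n)['img'][y:y+110,x:x+160]; cv2.imwrite(f'pics/{n}3.png',cv2.resize(f,None,fx=5,fy=5,interpolation=cv2.INTER_CUBIC))
E
```

```text
[0.68174224 0.05012678 0.20792486] [ 85.92686121  77.1791339  207.92486071] [-0.28116059 -0.55964282 -3.25283097] [ 0.27482644 -0.14783181  0.06375227] 0.0800782444153249
[-0.85619649  8.70611558  0.14449243]
```

View pics/top3.png

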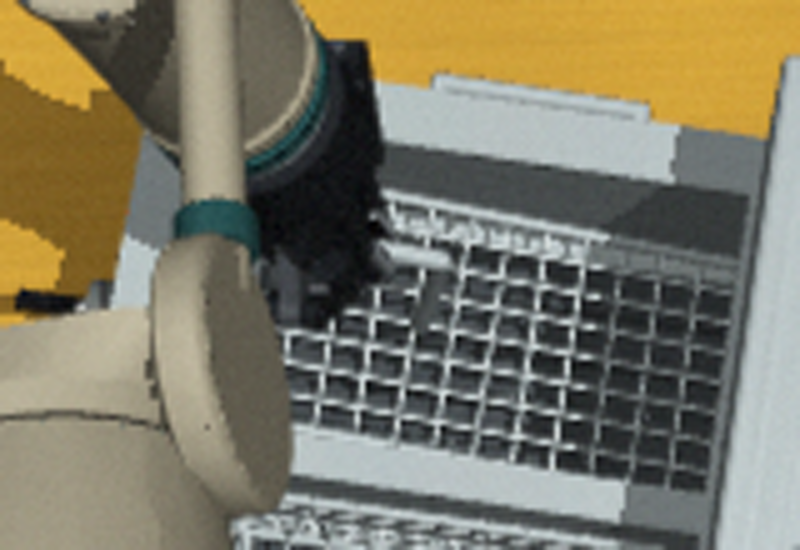

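View pics/scene3.png

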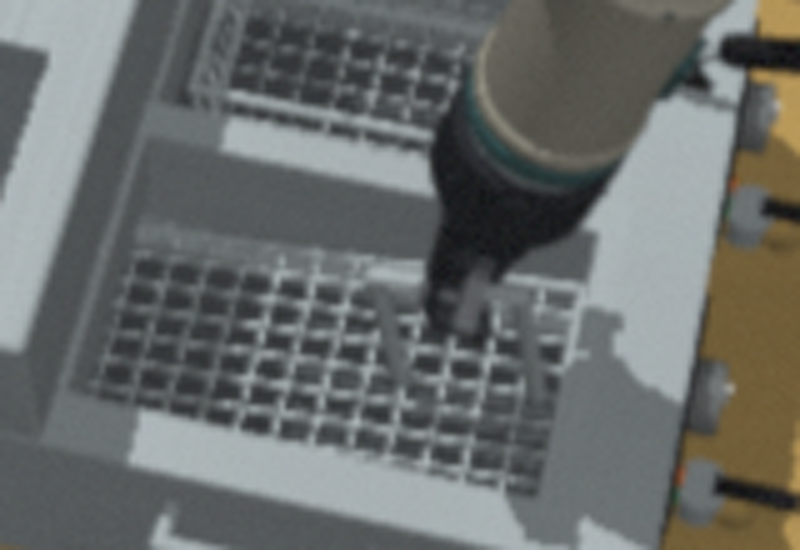

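Both views show the grid's handle end rising, with the bar held between the fingers. The wrist carries about 3.3 N. I'll carry on.

```bash
python3 - <<'E'
from h import *
from cell import manip
o=manip.get_obs()
rows(o,[piv(-146-min(th,14)*.4,77,th) for th in (10,12,14,16,18,20)])
E
```

```text
[-1, -0.0036, 0.0006, -0.0048, 0.8, 1.3, 0.0]
[-1, -0.0069, 0.0, -0.0067, -0.0, 2.0, 0.0]
[-1, -0.0069, -0.0, -0.0067, 0.0, 2.0, 0.0]
[-1, -0.0061, 0.0, -0.0068, -0.0, 2.0, -0.0]
[-1, -0.0061, 0.0, -0.0068, 0.0, 2.0, 0.0]
[-1, -0.0061, -0.0, -0.0068, 0.0, 2.0, -0.0]
```

Request:
move_arm(
  motion=[
    [[-1,-0.0036,0,-0.0048,0,1.3,0],[-1,-0.007,0,-0.0067,0,2,0],[-1,-0.007,0,-0.0067,0,2,0],[-1,-0.006,0,-0.0068,0,2,0],[-1,-0.006,0,-0.0068,0,2,0],[-1,-0.006,0,-0.0068,0,2,0],[-1,0,0,0,0,0,0]],
  ],
)

```text
time_s: 6.78
position: [0.6752, 0.018, 0.2513]
ee_rot: [0.763, 0.647, 0.008, 0.001]
wrist_force: [0.8, 0.6, -3.1]
opening: 0.075
```

```bash
cat > look.py <<'E'
import sys
from h import *
from cell import manip
import cv2
np.set_printoptions(precision=3,suppress=True)
o=manip.get_obs(); print(o['time_s'],fr(o['position']),o['wrist_force'],o['wrist_torque'],o['opening'],o['joint_pos'])
print(np.degrees((target(-20).inv()*R.from_quat(o['ee_rot'])).as_rotvec()))
k=sys.argv[1]
L=[]
for n,y,x in(('top',100,160),('scene',185,230)):
    f=manip.grab_frame(n)['img'][y:y+190,x:x+210]; L.append(cv2.resize(f,None,fx=1.9,fy=3 and 1.9,interpolation=cv2.INTER_CUBIC))
cv2.imwrite(f'pics/l{k}.png',np.hstack(L))
E
python3 look.py 4
```

```text
6.775 [ 84.809  44.441 251.33 ] [ 0.767  0.583 -3.065] [ 0.031 -0.051  0.041] 0.07507905505735131 [-0.082  0.413  1.247  0.01   1.468  0.081]
[-0.727 20.651 -0.069]
```

View pics/l4.png

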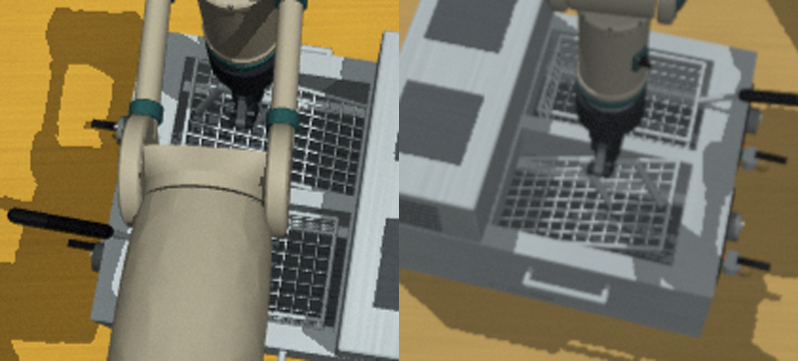

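```bash
python3 - <<'E'
from h import *
from cell import manip
import cv2
f=manip.grab_frame('scene')['img'][240:340,270:405]; cv2.imwrite('pics/s5.png',cv2.resize(f,None,fx=5.9,fy=5.9,interpolation=cv2.INTER_CUBIC))
o=manip.get_obs();P=o['position']; z=R.from_quat(o['ee_rot']).apply([0,0,1])
for q in (P,P-.019*z): u=np.array(proj('scene',q)); print((u-[270,240])*5.9)
E
```

```text
[407.90360918 190.12531506]
[409.08307047 166.39854229]
```

View pics/s5.png

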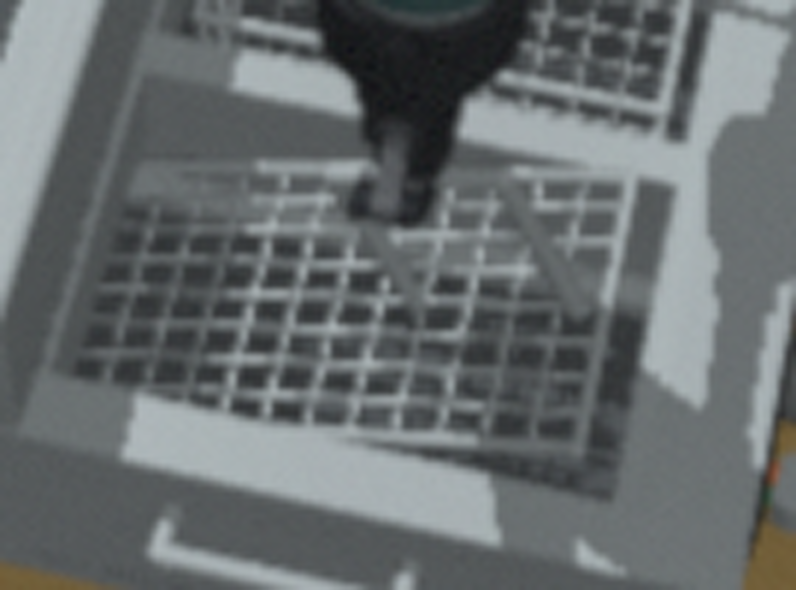

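```bash
python3 - <<'E'
from h import *
from cell import manip
import cv2
f=manip.grab_frame('scene')['img'][258:298,315:375].astype(float)
f=np.clip((f-20)*1.6,0,255).astype(np.uint8)
f=cv2.resize(f,None,fx=13,fy=13,interpolation=cv2.INTER_CUBIC)
o=manip.get_obs();P=o['position']; z=R.from_quat(o['ee_rot']).apply([0,0,1])
for k in (0,.019):
    u=np.array(proj('scene',P-k*z)); u=tuple(int(v) for v in (u-[315,258]+.5)*13); cv2.circle(f,u,4,(0,0,255),1)
cv2.imwrite('pics/s6.png',f)
E
```

```text
(no output)
```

View pics/s6.png

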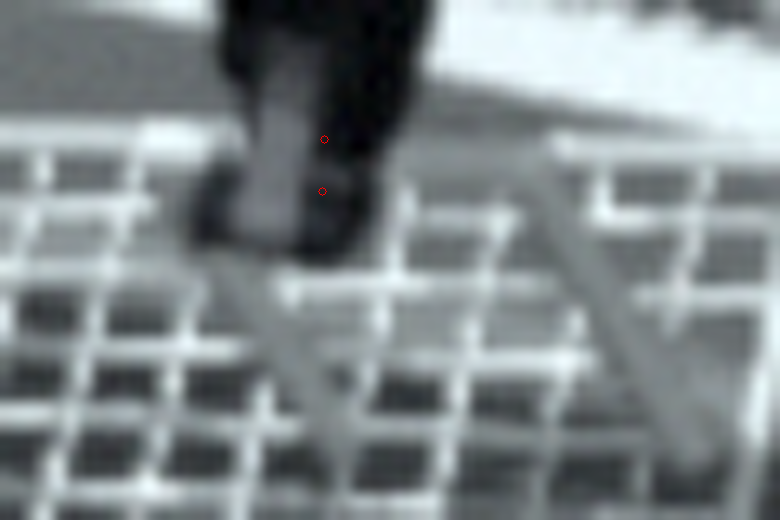

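The bar is held about 10 mm behind the fingertips, at about v=155-170 beside the finger in the enlarged view, between the projected TCP and grasp point. Next I slide forward while tipping further.

```bash
python3 - <<'E'
from h import *
from cell import manip
o=manip.get_obs()
rows(o,[piv(t,78,th) for t,th in ((-150,20),(-141,20),(-132,20),(-123,20),(-115,20),(-115,22),(-115,24),(-115,26),(-108,28),(-100,30),(-92,31),(-84,32),(-76,33))])
E
```

```text
[-1, 0.0024, 0.0019, -0.0001, 0.6, -0.6, 0.3]
[-1, 0.009, 0.0, 0.0, 0.0, 0.0, 0.0]
[-1, 0.009, -0.0, 0.0, 0.0, 0.0, 0.0]
[-1, 0.009, -0.0, 0.0, 0.0, 0.0, 0.0]
[-1, 0.008, 0.0, 0.0, 0.0, 0.0, 0.0]
[-1, -0.0061, -0.0, -0.0068, 0.0, 2.0, 0.0]
[-1, -0.0061, 0.0, -0.0068, 0.0, 2.0, -0.0]
[-1, -0.0061, -0.0, -0.0068, -0.0, 2.0, 0.0]
[-1, 0.0008, -0.0, -0.0061, 0.0, 2.0, -0.0]
[-1, 0.0018, -0.0, -0.0057, -0.0, 2.0, -0.0]
[-1, 0.0048, 0.0, -0.0021, -0.0, 1.0, 0.0]
[-1, 0.0048, -0.0, -0.0019, 0.0, 1.0, -0.0]
[-1, 0.0048, 0.0, -0.0018, -0.0, 1.0, 0.0]
```

Request:
move_arm(
  motion=[
    [[-1,0.0024,0,0,0.6,-0.6,0.3],[-1,0.009,0,0,0,0,0],[-1,0.009,0,0,0,0,0],[-1,0.009,0,0,0,0,0],[-1,0.008,0,0,0,0,0],[-1,0,0,0,0,0,0],[-1,-0.006,0,-0.0068,0,2,0],[-1,-0.006,0,-0.0068,0,2,0],[-1,-0.006,0,-0.0068,0,2,0],[-1,0,0,0,0,0,0]],
  ],
)

```text
time_s: 8.22
position: [0.678, 0.0405, 0.2707]
ee_rot: [0.762, 0.645, 0.042, -0.036]
wrist_force: [-0.1, 0.2, -3.3]
opening: 0.08
```

```bash
python3 look.py 7
```

```text
8.225 [ 83.831  67.017 270.651] [-0.073  0.218 -3.294] [-0.03  -0.076  0.018] 0.08019567872361853 [-0.102  0.41   1.211  0.111  1.516  0.058]
[ 0.105 26.338 -0.113]
```

View pics/l7.png

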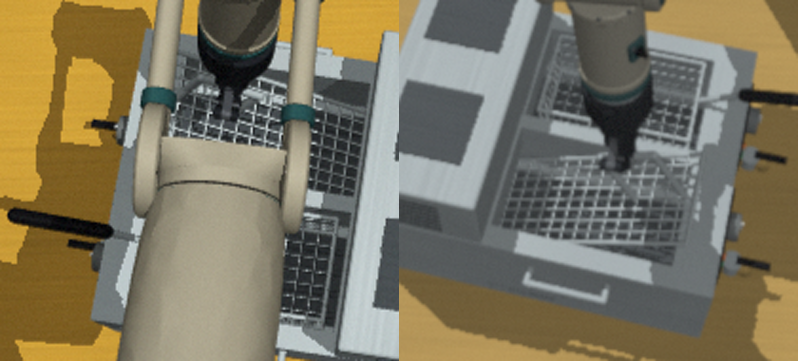

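```bash
python3 - <<'E'
from h import *
from cell import manip
o=manip.get_obs()
rows(o,[piv(t,78,th,84) for t,th in ((-108,28),(-100,30),(-92,31),(-84,32),(-76,33))])
import cv2
f=manip.grab_frame('scene')['img'][250:340,270:405]; cv2.imwrite('pics/s8.png',cv2.resize(f,None,fx=5.9,fy=5.9,interpolation=cv2.INTER_CUBIC))
E
```

```text
[-1, -0.0028, 0.0006, -0.0066, -0.2, 1.7, 0.2]
[-1, 0.0018, -0.0, -0.0057, -0.0, 2.0, -0.0]
[-1, 0.0048, 0.0, -0.0021, -0.0, 1.0, 0.0]
[-1, 0.0048, -0.0, -0.0019, 0.0, 1.0, -0.0]
[-1, 0.0048, 0.0, -0.0018, -0.0, 1.0, 0.0]
```

View pics/s8.png

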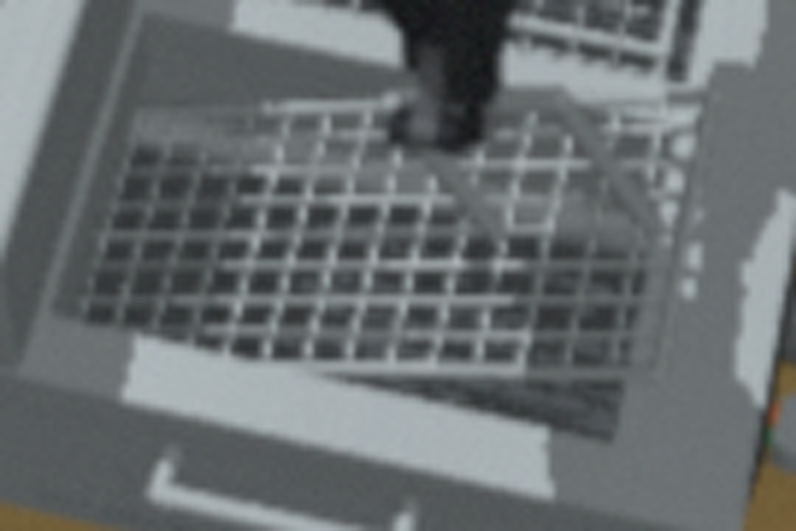

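```bash
python3 - <<'E'
from h import *
for z in (.19,.2,.21,.22):
    for u,v in ((702,90),(655,375)): print(z,fr(plane('scene',(270+u/5.9,250+v/5.9),z)).round(0))
E
```

```text
0.19 [  6. 155. 190.]
0.19 [136. 158. 190.]
0.2 [ 11. 155. 200.]
0.2 [140. 158. 200.]
0.21 [ 17. 155. 210.]
0.21 [145. 158. 210.]
0.22 [ 23. 154. 220.]
0.22 [149. 158. 220.]
```

The nose edge sits at fryer y≈156, z≈0.21, just as the pivot model predicts, so it clears the lip. I'll continue with the slide and tip.

Request:
move_arm(
  motion=[
    [[-1,-0.0028,0,-0.0066,0,1.7,0],[-1,0.0018,0,-0.0057,0,2,0],[-1,0.0048,0,-0.002,0,1,0],[-1,0.0048,0,-0.002,0,1,0],[-1,0.0048,0,-0.002,0,1,0],[-1,0,0,0,0,0,0]],
  ],
)

```text
time_s: 9.12
position: [0.6794, 0.0544, 0.2911]
ee_rot: [0.757, 0.643, 0.088, -0.078]
wrist_force: [-0.0, 0.9, -3.6]
opening: 0.071
```

```bash
python3 look.py 9; python3 - <<'E'
from h import *
from cell import manip
o=manip.get_obs()
rows(o,[piv(t,z,th,84) for t,z,th in ((-72,78,33),(-72,80,35),(-72,90,36),(-72,110,36))])
import cv2
f=manip.grab_frame('scene')['img'][250:340,270:405]; cv2.imwrite('pics/s9.png',cv2.resize(f,None,fx=5.9,fy=5.9,interpolation=cv2.INTER_CUBIC))
E
```

```text
9.125 [ 82.889  80.976 291.132] [-0.04   0.862 -3.584] [-0.181  0.028  0.035] 0.07095072344404521 [-0.149  0.4    1.197  0.235  1.548  0.008]
[ 0.28  33.477 -0.351]
[-1, 0.0019, 0.0012, 0.0009, -0.4, -0.4, 0.3]
[-1, -0.0057, -0.0, -0.0088, 0.0, 2.0, -0.0]
[-1, -0.0004, 0.0, -0.0131, -0.0, 1.0, 0.0]
[-1, 0.0055, 0.0, -0.0192, 0.0, 0.0, 0.0]
```

View pics/s9.png

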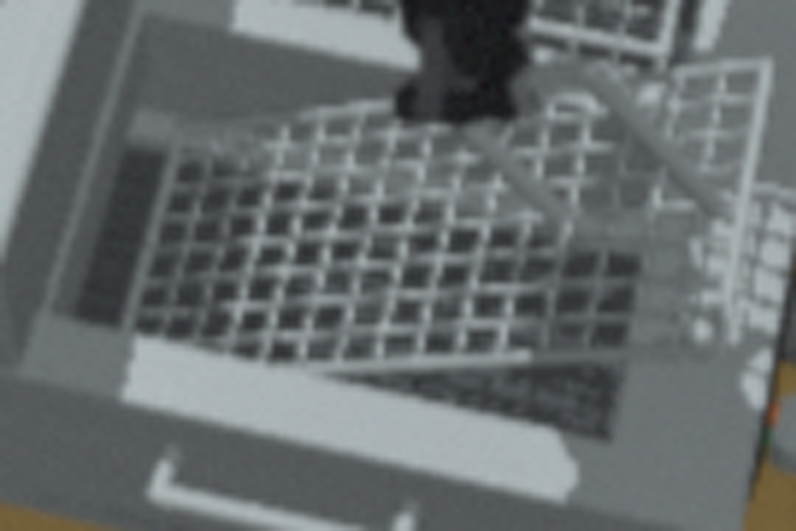

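```bash
python3 - <<'E'
from h import *
for u,v in ((177,152),(132,330)): print(fr(plane('scene',(270+u/5.9,250+v/5.9),.08)).round(0))
for u,v in ((770,62),(735,340)): print(fr(plane('scene',(270+u/5.9,250+v/5.9),.24)).round(0))
E
```

```text
[ 30. -66.  80.]
[118. -63.  80.]
[ 15. 178. 240.]
[137. 184. 240.]
```

The tail edge is now at fryer y≈-65, about 23 mm clear in front of the shield, so I can lift straight up.

Request:
move_arm(
  motion=[
    [[-1,0.0016,0,-0.0068,0,0,0],[-1,0.0033,0,-0.0136,0,0,0],[-1,0.0033,0,-0.0136,0,0,0],[-1,0.0033,0,-0.0136,0,0,0],[-1,0.0033,0,-0.0136,0,0,0],[-1,0.0033,0,-0.0136,0,0,0],[-1,0,0,0,0,0,0]],
  ],
)

```text
time_s: 10.15
position: [0.6803, 0.0546, 0.3753]
ee_rot: [0.757, 0.643, 0.089, -0.076]
wrist_force: [-0.1, 0.9, -3.3]
opening: 0.077
```

```bash
python3 look.py 10
```

```text
10.15 [ 83.788  81.361 375.327] [-0.099  0.947 -3.33 ] [-0.148  0.032 -0.001] 0.0772111033083946 [-0.148  0.389  1.015  0.238  1.731  0.053]
[ 0.065 33.447 -0.371]
```

View pics/l10.png

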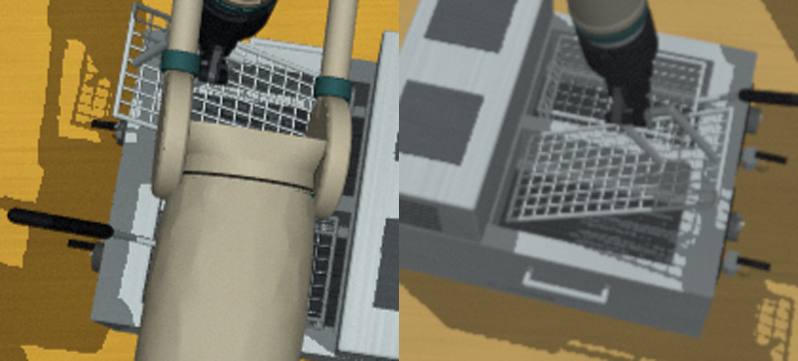

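Request:
move_arm(
  motion=[
    [[-1,0.0033,0,-0.0136,0,0,0],[-1,0.0033,0,-0.0136,0,0,0],[-1,0.0033,0,-0.0136,0,0,0],[-1,0.0033,0,-0.0136,0,0,0],[-1,0.0033,0,-0.0136,0,0,0],[-1,0.0016,0,-0.0068,0,0,0],[-1,0,0,0,0,0,0],[-1,0,0,0,0,0,0],[-1,0,0,0,0,0,0],[-1,0,0,0,0,0,0]],
  ],
)

```text
time_s: 11.5
position: [0.6799, 0.0547, 0.454]
ee_rot: [0.757, 0.643, 0.086, -0.079]
wrist_force: [0.6, 0.4, -3.3]
opening: 0.077
```

```bash
python3 look.py 11;  python3 - <<'E'
from cell import manip
import cv2
f=manip.grab_frame('scene')['img'][230:360,260:430]; cv2.imwrite('pics/s11.png',cv2.resize(f,None,fx=4.5,fy=4.5,interpolation=cv2.INTER_CUBIC))
f=manip.grab_frame('top')['img']; cv2.imwrite('pics/t11.png',f)
E
```

```text
11.5 [ 83.316  81.415 454.027] [ 0.635  0.393 -3.274] [-0.179  0.022 -0.004] 0.07749657268386245 [-0.147  0.41   0.794  0.251  1.931  0.104]
[ 0.435 33.42  -0.385]
```

View pics/s11.png

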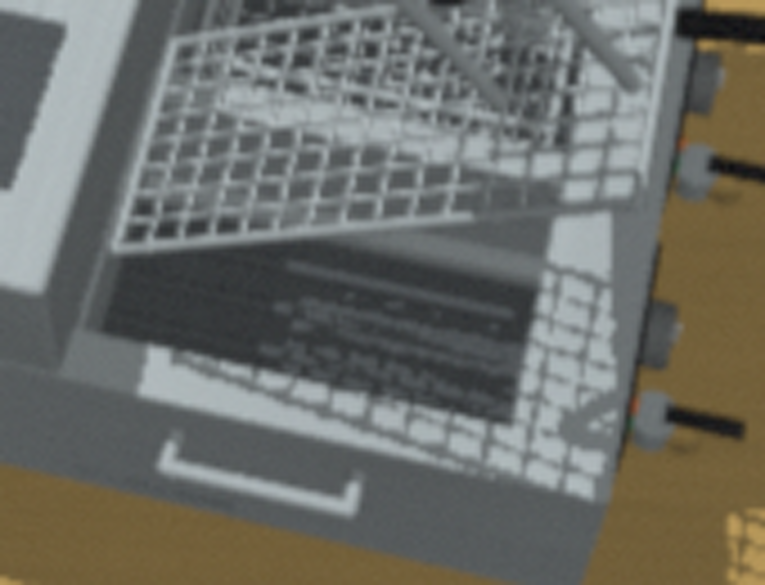

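View pics/t11.png

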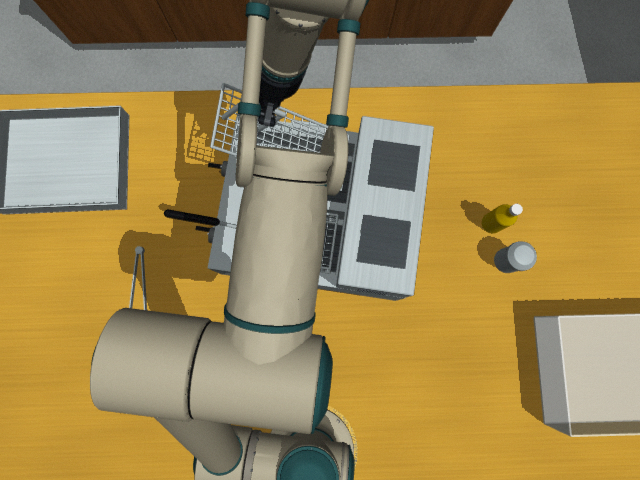

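```bash
python3 - <<'E'
from h import *
from cell import manip
S=lambda u,v:(260+u/4.5,230+v/4.5)
for z in (.2,.22,.24,.26):
    a,b=[fr(plane('scene',S(*p),z)) for p in((173,42),(116,250))]; print(z,a.round(),b.round(),np.linalg.norm(a-b))
for z in (.38,.4,.42):
    a=fr(plane('scene',S(638,198),z)); print(z,a.round())
o1=manip.get_obs()
print(o1['joint_vel'],o1['wrist_force'],o1['time_s'])
E
```

```text
0.2 [ -8. -76. 200.] [122. -73. 200.] 130.74667562225056
0.22 [  3. -73. 220.] [132. -69. 220.] 128.4395037081048
0.24 [ 15. -69. 240.] [141. -66. 240.] 126.13233179395901
0.26 [ 26. -65. 260.] [150. -62. 260.] 123.82515987981331
0.38 [127. 180. 380.]
0.4 [138. 179. 400.]
0.42 [149. 178. 420.]
[ 3.79123626e-05 -6.76532484e-04 -3.95115231e-03 -5.10871646e-04
 -7.67802450e-04 -2.67266501e-04] [-0.64257641 -0.02821984 -2.70627131] 11.7
```

The tail is at z≈0.24 and the nose at z≈0.41, with the centre at fryer (≈81, ≈55 mm), over tank_b's opening. The basket handle, shaker and sauce bottle are at their original pixels, and so is the visible part of the tongs (about (139,250)). The grid is still, so I'm handing in.

```bash
python3 -c "
from cell import manip
print(manip.job_done()); o=manip.get_obs(); print(o['time_s'],o['position'],o['wrist_force'],o['opening'])"
```

```text
the job is handed in; nothing more can be done
None
the job is handed in; nothing more can be done
```

The crumb grid is out of the drained tank (tank_b, the +x side) and held still above it. The job was handed in at about 11.7 s of the 38 s allowed. I gripped the grid by its handle bar, tipped it about 33° handle end up, slid the tail out from under the shield and lifted it straight up.

**Last checks, all before handing in:**
- **Height:** both ends are well above the rim at 0.165 m. The tail is at z ≈ 0.24 m and the nose at about 0.41 m.
- **Position:** the grid's centre is about 2 mm across and 27 mm along from the opening's centre, within the 60 and 125 mm limits.
- **Hold:** the wrist carried about 3 N and the joints were essentially still. The fingers stayed on the bar.
- **Bystanders:** the basket handle, shaker and sauce bottle look unmoved in the top view. The arm hid part of the tongs, but the part I could see was where it started.

**What disagreed or stayed uncertain:**
- **Tail height:** its apparent width in the scene view fits about 0.20 m better than the 0.24 m from the arm's pose and the centring. Either value clears the required 0.18 m.
- **Grip:** closing the fingers shifted the grid about 6 mm sideways, and the bar sits about 10 mm from the fingertips instead of 19. The reported opening of about 0.08 is less than a 10 mm rod should give (0.12).
- **Weight:** the load reading (2.7–3.3 N) is below the 3.9 N a 0.4 kg grid should weigh. Masses and sensor readings are only approximate.

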